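# Find the end-heavy pen on the knife-edge balance

## Robot

A 6-joint arm with a two-finger parallel gripper is mounted at the origin on the work surface. World frame = base frame: x ahead of the robot, y to its left, z up, the work surface at z = 0. Lengths are in m, angles in rad, forces in N, time in s.
With the tool pointing down it reaches from about 0.35 to 0.775 m from the base axis. Payload 5.5 kg.
Tool frame: the origin (TCP) lies at the very end of the fingers, on their centre line; the grasp point (between the pads) lies 19 mm behind it (robot.pinch_z is the distance from the TCP to the grasp point, in m); z points along the fingers, x is the direction in which the jaws open and shut, and the axes are right-handed (so a half turn about z gives the same grasp; the last joint's range is limited). The gripper opens to 85 mm and grips with 20 to 120 N. Pads are 22 mm wide; open, the fingers measure 114 mm over their backs; the gripper's body (76 mm by 85 mm) begins 54 mm behind the grasp point. The pads swing forward as they close: fully open they stand 13 mm farther back than shut.
Start: joints at [1.094, 0.313, 0.046, 1.304, 0, 1.431], TCP at [0.19, 0.543, 0.231] pointing down, gripper open.
Joint ranges: [-2.76, 2.76], [-0.86, 1.69], [-1.03, 1.26], [-2.2, 2.34], [-1.47, 1.5], [-3.14, 3.14]. Speed limits (rad/s): [2.57, 2.57, 3.14, 3.14, 3.14, 3.14].

## Interface

Orientations are given as [roll, pitch, yaw] about the fixed x, y, z axes, in that order (R = Rz(yaw) Ry(pitch) Rx(roll)).
In Python, from workcell import read_state, viewer, workorder, robot gives the robot as it stands.
- The arm moves only by the tool carry_out, never from a script. Its argument "moves" is one flat list of numbers, 4 for each row, row after row: the shift along the tool's x, y, z in m, then the turn about the tool's z in rad. A call has exactly 5 rows; each row is the pose to reach, as a shift and turn from the pose measured when the call began, along the tool's axes at that moment; what a row does not reach only later rows make up. A row lasts 1/8 s, in which the tool goes at most 62.5 mm and 10.7 degrees, less where a joint would pass 70% of its speed; a pose out of reach is approached as far as the arm can. A call with a gripper value outside its range is refused whole. "fingers" is the closure in counts, from 0 (fully open) to 255 (shut), set as the call begins (left out, the last holds). The fingers move at their own pace and stop on an object; "grip_force" is the grip in N (left out, the last holds). Time passes only in rows, so rows that repeat a pose let the fingers close, or fill a call up. It gives the time, the measured TCP pose, the force and the opening at its end, in the units of the state.
- read_state(): the state, without advancing time (a new reading comes with each control period).
- viewer.camera(name): name is "scene" or "top" or "wrist"; returns a dict with "color" (420x560x3 uint8, red, green, blue), "fovy" (degrees; the focal length in pixels is half the picture's height over the tangent of half this angle, whatever the lens; pixels are square), "cx", "cy" (the principal point, pixels), "extrinsics" (4x4, takes a point from world to camera coordinates); the wrist camera has in their place "tool_from_camera" (4x4, takes a point from camera to tool coordinates, whose origin is the TCP and whose axes are the tool frame's). Camera axes: x right, y down, z forward; pixel columns grow to the right and rows downward; lengths in m; the calibration is good to about 2 mm. A picture is of the moment at which its call begins: read the wrist's pose just before it. There is no depth.
- workorder.hand_in(): hands the job in, once; it reports no verdict.
The state is a dict: "time_s": time; "joint_pos": joint angles; "qvel": joint speeds; "joint_efforts": joint torques, N m; "position": TCP position; "tool_rot": TCP orientation; "wrist_force": force on the tool from outside, world axes, zero at the start; "ft_torque": the same for the moment, N m; "opening": opening from 0.0 (shut) to 1.0 (fully open).
Only numpy, scipy, OpenCV 4.12 (cv2) and the standard library are available. Lean on these libraries where they do the work, as an engineer would, in place of code of your own. Each camera call takes 0.05 s, during which the arm holds its last target.

## Task

One of the two pens on the sloping stand is heavy at one end. Before rejecting either, lay one of them in the balance's saddles with its middle over the knife edge and let go, to see whether it stays level or tips. Finish with the faulty pen lying flat in the red reject tray and the sound pen lying centred and level on the balance; lay the pens down rather than dropping them, and leave the other things on the bench where they are.

Things in the scene. Friction and masses are not known exactly. Their poses are not given: they have to be found in the camera images.
- pen_a_mid (a point): black round capped pen, 150 mm long, 16 mm thick, 34 to 50 g, rounded ends, brass bands, thin clip on its +x half. Point: the pen's centre, at the middle band; x along the pen. The two look alike; exactly one (either, drawn afresh each time) has its weight about 14 mm off the middle. Starts in one of the stand's two places.
- pen_b_mid (a point): black round capped pen, 150 mm long, 16 mm thick, 34 to 50 g, rounded ends, brass bands, thin clip on its +x half. Point: the pen's centre, at the middle band; x along the pen. The two look alike; exactly one (either, drawn afresh each time) has its weight about 14 mm off the middle. Starts in one of the stand's two places.
- stand: fixed white stand, 180 x 150 mm, 135 mm high; origin under its centre. Its plate slopes up 28 degrees towards its -x (the robot's side). Two pens lie on it, centres at x 17, y +-40, z 107 mm, axes rising 28 degrees to -x, each in two V saddles 45 mm either side of its middle and against a stop at its low end; 32 mm free below the axis between the saddles, square to the slope. Pens lift off square to the slope.
- balance: fixed balance, dark foot 210 x 70 mm; origin under its centre, x along the beam. Knife edge along y at x 0, z 45 mm. The beam on it: 10 mm wide, top at z 51, two V saddles (26 mm wide, 12 long) at x +-50. White marker plates 74 mm high at x +-98. A seated pen lies along x, either way round, its centre at x 0, y 0, z 78 mm, 27 mm free below its axis between the saddles.
- beam_mid (a point): moving point, fixed to the beam 33 mm above the knife edge, half-way between the saddles: where the centre of a centred pen lies. Axes as the balance's when level, tilting with the beam.
- beam (a joint): tilt of the light beam about the knife edge, rad: 0 level, positive with its end at the balance's +x down, stops at +-0.17. A weak spring levels it when empty. A sound pen laid within 5 mm of the middle leaves it within 0.07 of level; the faulty pen, centred, tips it beyond 0.12. It settles within a second.
- reject_tray: fixed open red tray, 130 (x) x 210 (y) mm outside, 25 mm high, walls and floor 4 mm thick. Origin at the centre of its underside. A pen lying flat in it has its centre 12 mm above the origin.
- loupe: bystander, leave it alone: folding magnifier, dark metal, 45 x 40 x 39 mm, origin under its centre.
- ink: bystander, leave it alone: small ink jar, 56 mm across, 60 mm high, origin under its centre.
- scale_rule: bystander, leave it alone: flat steel rule, 20 x 150 x 4 mm, origin under its centre.
Not all that is in view belongs to the job. Leave any pink or purple look-alike of the part that bears pen_a_mid alone. Leave any blue or green look-alike of the part that bears pen_b_mid alone.

How it is judged:
On the way:
1. one pen has been laid centred on the balance and let go, at rest, while the other is not yet in the reject tray (((x of pen_a_mid in the frame of beam_mid between -0.008 and 0.008 m and y of pen_a_mid in the frame of beam_mid between -0.006 and 0.006 m and z of pen_a_mid in the frame of beam_mid between -0.006 and 0.006 m and angle between the x axis of pen_a_mid and the x axis of beam_mid, either way round below 0.2 rad and contact force between the fingers and pen_a below 0.05 N and contact force between the fingers and beam below 0.05 N and linear speed of pen_a below 0.03 m/s and not (x of pen_b_mid in the frame of reject_tray between -0.06 and 0.06 m and y of pen_b_mid in the frame of reject_tray between -0.1 and 0.1 m and z of pen_b_mid in the frame of reject_tray below 0.017 m and linear speed of pen_b below 0.02 m/s)) or (x of pen_b_mid in the frame of beam_mid between -0.008 and 0.008 m and y of pen_b_mid in the frame of beam_mid between -0.006 and 0.006 m and z of pen_b_mid in the frame of beam_mid between -0.006 and 0.006 m and angle between the x axis of pen_b_mid and the x axis of beam_mid, either way round below 0.2 rad and contact force between the fingers and pen_b below 0.05 N and contact force between the fingers and beam below 0.05 N and linear speed of pen_b below 0.03 m/s and not (x of pen_a_mid in the frame of reject_tray between -0.06 and 0.06 m and y of pen_a_mid in the frame of reject_tray between -0.1 and 0.1 m and z of pen_a_mid in the frame of reject_tray below 0.017 m and linear speed of pen_a below 0.02 m/s)))), for 0.3 s.
At the end, for the whole second after the job is handed in: One pen lies at rest in the balance's saddles, its centre within 8 mm of the saddles' mid-point along the beam and 6 mm otherwise, with the beam within 0.07 rad (4 degrees) of level and still; the other lies at rest flat inside the red tray (centre less than 17 mm above the tray's underside) (((x of pen_a_mid in the frame of beam_mid between -0.008 and 0.008 m and y of pen_a_mid in the frame of beam_mid between -0.006 and 0.006 m and z of pen_a_mid in the frame of beam_mid between -0.006 and 0.006 m and angle between the x axis of pen_a_mid and the x axis of beam_mid, either way round below 0.2 rad and value of joint beam between -0.07 and 0.07 rad and velocity of joint beam between -0.05 and 0.05 rad/s and linear speed of each of pen_a, pen_b below 0.02 m/s and x of pen_b_mid in the frame of reject_tray between -0.06 and 0.06 m and y of pen_b_mid in the frame of reject_tray between -0.1 and 0.1 m and z of pen_b_mid in the frame of reject_tray below 0.017 m) or (x of pen_b_mid in the frame of beam_mid between -0.008 and 0.008 m and y of pen_b_mid in the frame of beam_mid between -0.006 and 0.006 m and z of pen_b_mid in the frame of beam_mid between -0.006 and 0.006 m and angle between the x axis of pen_b_mid and the x axis of beam_mid, either way round below 0.2 rad and value of joint beam between -0.07 and 0.07 rad and velocity of joint beam between -0.05 and 0.05 rad/s and linear speed of each of pen_b, pen_a below 0.02 m/s and x of pen_a_mid in the frame of reject_tray between -0.06 and 0.06 m and y of pen_a_mid in the frame of reject_tray between -0.1 and 0.1 m and z of pen_a_mid in the frame of reject_tray below 0.017 m))); the robot touches nothing.
It fails at once if magnifier disturbed (moved over 20 mm) (distance of loupe from where it was at the start of the episode above 0.02 m).
It fails at once if ink jar disturbed (moved over 20 mm) (distance of ink from where it was at the start of the episode above 0.02 m).
It fails at once if steel rule disturbed (moved over 20 mm) (distance of scale_rule from where it was at the start of the episode above 0.02 m).
It fails at once if a pen dropped (falling faster than 0.7 m/s out of the fingers) (linear speed of pen_a above 0.7 m/s and contact force between the fingers and pen_a below 0.01 N).
It fails at once if a pen dropped (falling faster than 0.7 m/s out of the fingers) (linear speed of pen_b above 0.7 m/s and contact force between the fingers and pen_b below 0.01 N).
It also fails if it takes over 72 s, if anything falls off the work surface, if the arm or the gripper's body presses on something with over 40 N, if the wrist force passes 120 N, or if a joint passes its speed limit or range.

## Working session

There is one attempt and no reset: what is moved stays moved. The work goes in short steps, Python scripts to look and compute and a tool call to move; the robot and the scene stay as the last step left them, time stands still between calls to the robot, and variables do not carry over. Pictures are saved under pics/ and viewed, and the job is handed in when it is done.

Besides the shell and the picture viewer there is one more tool, called after ">>>" as a command line: name --argument value ..., lists and objects as JSON in quotes. carry_out: Moves the arm, as the interface text tells. Its arguments: {"type":"object","properties":{"moves":{"type":"array","items":{"type":"number"}},"fingers":{"type":"number"},"grip_force":{"type":"number"}},"required":["moves"]}

```bash
ls; mkdir -p pics
python3 - <<'E'
from workcell import read_state, viewer, workorder, robot
import cv2, numpy as np
print(robot, [a for a in dir(robot) if a[0]!='_'])
print(read_state())
for n in ["scene","top","wrist"]:
    c=viewer.camera(n); cv2.imwrite(f"pics/{n}0.png",c["color"][:,:,::-1])
    print(n,{k:v for k,v in c.items() if k!="color"})
E
```

```text
pics
<Robot object at 0x7fb7b6a07a10> ['PlanningError', 'pinch_z']
{'time_s': 0.0, 'joint_pos': array([ 1.09440515e+00,  3.14006438e-01,  4.49662295e-02,  1.30360495e+00,
       -2.00259592e-05,  1.43123504e+00]), 'qvel': array([ 0.00277029,  0.00131894, -0.00076029,  0.00111162, -0.00063949,
       -0.00164395]), 'joint_efforts': array([-4.50801999e-04, -4.80622315e+01,  2.98532706e+01,  1.92543631e-02,
        4.52744018e-05,  1.35347162e-05]), 'position': array([0.18978851, 0.54222435, 0.23040023]), 'tool_rot': array([-3.14135530e+00,  1.83364538e-03,  1.23396667e+00]), 'wrist_force': array([-0.42198274, -0.26246589,  1.21049345]), 'ft_torque': array([ 0.0214036 , -0.03303302,  0.06839498]), 'opening': 1.0011620682955633}
scene {'fovy': 52.720486183614526, 'cx': 285.00113365989876, 'cy': 206.557489179461, 'extrinsics': array([[ 0.03016433,  0.9993635 , -0.01904481, -0.11561224],
       [ 0.7341152 , -0.03508105, -0.67811812, -0.34960699],
       [-0.67835462,  0.00647389, -0.73470613,  1.57023813],
       [ 0.        ,  0.        ,  0.        ,  1.        ]])}
top {'fovy': 43.16479367558785, 'cx': 271.19293148571666, 'cy': 208.15050953837104, 'extrinsics': array([[ 0.00138964, -0.99996223,  0.00857939,  0.09779849],
       [-0.99361354, -0.00234872, -0.11281228,  0.57460777],
       [ 0.11282817, -0.00836783, -0.99357928,  1.35168629],
       [ 0.        ,  0.        ,  0.        ,  1.        ]])}
wrist {'fovy': 64.58072086216728, 'cx': 279.99289319590866, 'cy': 214.05294682940303, 'tool_from_camera': array([[ 9.99998781e-01, -5.03392822e-04, -1.47790086e-03,
        -1.79120479e-03],
       [ 9.52721111e-04,  9.46673009e-01,  3.22194517e-01,
        -8.32582007e-02],
       [ 1.23689844e-03, -3.22195532e-01,  9.46672335e-01,
        -1.42749133e-01],
       [ 0.00000000e+00,  0.00000000e+00,  0.00000000e+00,
         1.00000000e+00]])}
```

View pics/top0.png

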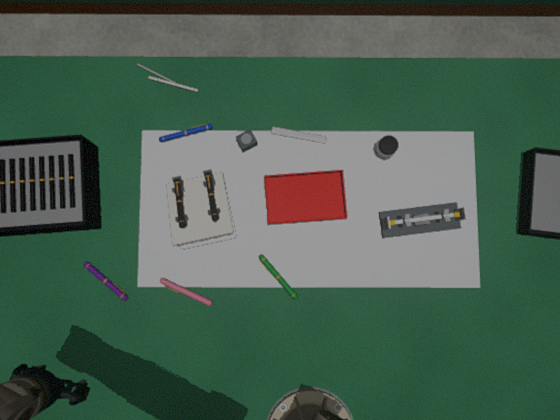

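View pics/scene0.png

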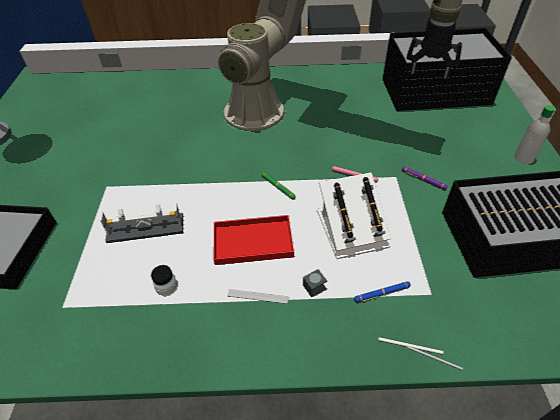

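View pics/wrist0.png

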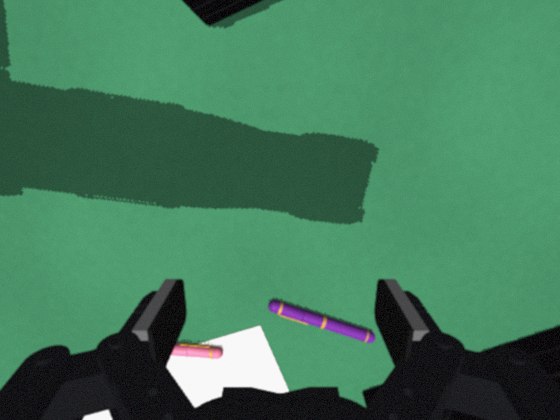

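Run:
```python
import cv2
im=cv2.imread("pics/top0.png")
a=cv2.resize(im[160:255,155:245],None,fx=6,fy=6,interpolation=cv2.INTER_CUBIC);cv2.imwrite("pics/c1.png",a)
a=cv2.resize(im[195:245,370:475],None,fx=7,fy=7,interpolation=cv2.INTER_CUBIC);cv2.imwrite("pics/c2.png",a)
im=cv2.imread("pics/scene0.png")
a=cv2.resize(im[160:265,310:400],None,fx=5.5,fy=5.5,interpolation=cv2.INTER_CUBIC);cv2.imwrite("pics/c3.png",a)
a=cv2.resize(im[195:250,95:195],None,fx=7,fy=7,interpolation=cv2.INTER_CUBIC);cv2.imwrite("pics/c4.png",a)
```

```text
(no output)
```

View pics/c1.png

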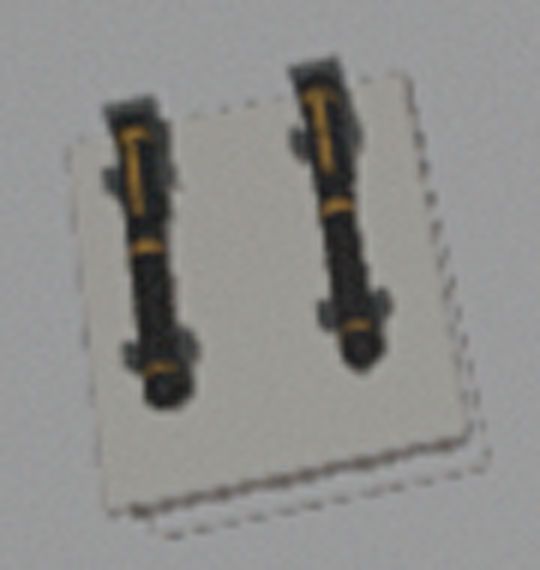

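View pics/c2.png

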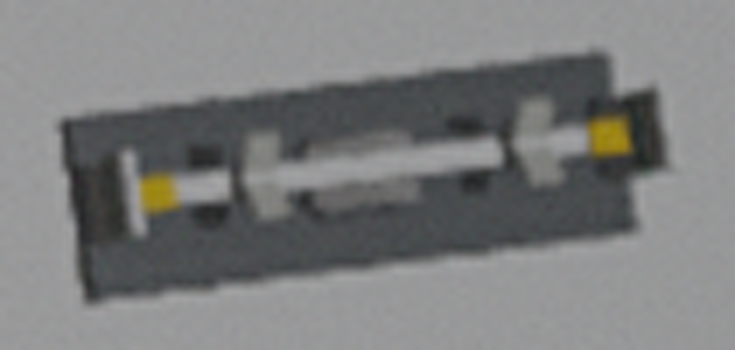

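View pics/c3.png

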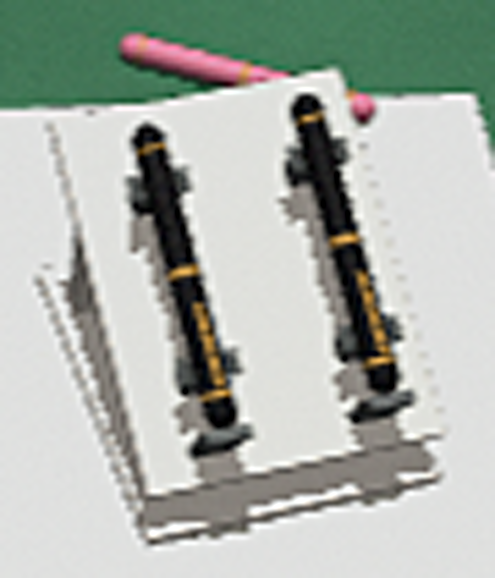

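View pics/c4.png

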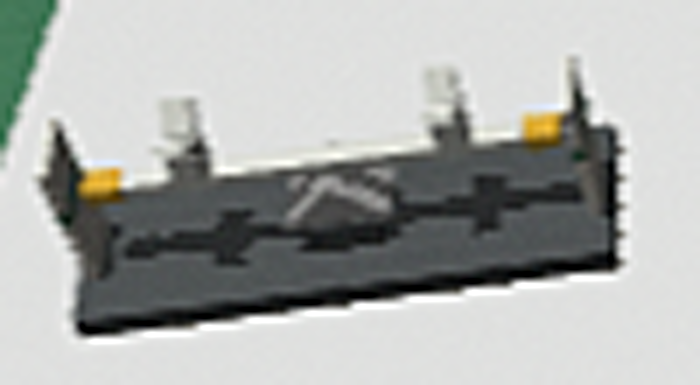

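```bash
cat > h.py <<'E'
import numpy as np, cv2
from scipy.optimize import least_squares
from scipy.spatial.transform import Rotation as R
TOP=dict(fovy=43.16479367558785,cx=271.19293148571666,cy=208.15050953837104,E=np.array([[0.00138964,-0.99996223,0.00857939,0.09779849],[-0.99361354,-0.00234872,-0.11281228,0.57460777],[0.11282817,-0.00836783,-0.99357928,1.35168629]]))
SC=dict(fovy=52.720486183614526,cx=285.00113365989876,cy=206.557489179461,E=np.array([[0.03016433,0.9993635,-0.01904481,-0.11561224],[0.7341152,-0.03508105,-0.67811812,-0.34960699],[-0.67835462,0.00647389,-0.73470613,1.57023813]]))
def proj(c,p):
    f=210/np.tan(np.radians(c['fovy'])/2); q=c['E'][:,:3]@p+c['E'][:,3]
    return np.array([c['cx']+f*q[0]/q[2],c['cy']+f*q[1]/q[2]])
def ray(c,u,v):
    f=210/np.tan(np.radians(c['fovy'])/2); A=c['E'][:,:3]
    d=A.T@np.array([(u-c['cx'])/f,(v-c['cy'])/f,1]); return -A.T@c['E'][:,3],d
def atz(c,u,v,z):
    o,d=ray(c,u,v); return o+d*(z-o[2])/d[2]
def campos(c): return -c['E'][:,:3].T@c['E'][:,3]
def wristcam():
    from workcell import read_state, viewer
    s=read_state(); c=viewer.camera("wrist"); T=np.eye(4)
    T[:3,:3]=R.from_euler('xyz',s['tool_rot']).as_matrix(); T[:3,3]=s['position']
    M=np.linalg.inv(T@c['tool_from_camera'])
    return c['color'],dict(fovy=c['fovy'],cx=c['cx'],cy=c['cy'],E=M[:3]),s
def surf(p,ax,c,r=.008):
    d=campos(c)-p; d-=ax*(d@ax); return p+r*d/np.linalg.norm(d)
E
cat > fit1.py <<'E'
from h import *
t=lambda u,v:(u/6+155-.4,v/6+160-.4)
s=lambda u,v:(u/5.5+310-.4,v/5.5+160-.4)
sl=np.radians(28)
obs=[] # cam, y, along (towards low +), px
B=57e-3
obs=[(TOP,.04,0,t(147,245)),(TOP,-.04,0,t(337,207)),(SC,.04,0,s(345,240)),(SC,-.04,0,s(184,272))]
# end bands
e=[(TOP,.04,-1,t(157,369)),(TOP,-.04,-1,t(357,325)),(SC,.04,-1,s(310,118)),(SC,-.04,-1,s(151,147)),
   (TOP,.04,1,t(132,132)),(TOP,-.04,1,t(317,95)),(SC,.04,1,s(378,362)),(SC,-.04,1,s(215,396))]
def f(q):
    x,y,yaw,z,b1,b2=q; Rz=R.from_euler('z',yaw).as_matrix(); o=np.array([x,y,0]); r=[]
    ax=Rz@np.array([np.cos(sl),0,-np.sin(sl)])
    for c,yy,k,px in obs+e:
        p=o+Rz@np.array([.017,yy,z])+ax*(b1 if k>0 else -b2 if k<0 else 0)
        r+=list(proj(c,surf(p,ax,c))-px)
    return np.array(r)
S=least_squares(f,[.55,.3,.15,.107,.05,.05],x_scale=.01)
print(S.x, np.round(S.fun.reshape(-1,2),2))
x,y,yaw,z=S.x[:4];Rz=R.from_euler('z',yaw).as_matrix()
for yy in (.04,-.04): print('pen',[x,y,0]+Rz@np.array([.017,yy,z]))
E
python3 fit1.py
cat > fit2.py <<'E'
from h import *
t=lambda u,v:(u/7+370-.4,v/7+195-.4)
s=lambda u,v:(u/7+95-.4,v/7+195-.4)
# corners of foot on top: height h unknown ; saddles
obs=[(TOP,(-.105,.035),t(66,122)),(TOP,(.105,.035),t(606,53)),(TOP,(-.105,-.035),t(90,298)),(TOP,(.105,-.035),t(635,229)),
 (SC,(.105,.035),s(78,322)),(SC,(-.105,.035),s(617,262))]
def f(q,full=True):
    x,y,yaw,h=q; Rz=R.from_euler('z',yaw).as_matrix(); r=[]
    for c,(a,b),px in obs:
        p=np.array([x,y,0])+Rz@np.array([-a,-b,0])*-1*np.array([1,1,1]); p[2]=h if c is TOP else h*0.5
        r+=list(proj(c,p)-px)
    return np.array(r)
for px in [o[2] for o in obs[:4]]: print(atz(TOP,*px,.01))
for px in [o[2] for o in obs[4:]]: print(atz(SC,*px,.005))
print('beam yellow ends, z=.051', atz(TOP,*t(157,192),.051),atz(TOP,*t(610,137),.051))
print('saddles z~.063', atz(TOP,*t(268,177),.063),atz(TOP,*t(540,142),.063))
print('scene yellow', atz(SC,*s(101,180),.051),atz(SC,*s(541,126),.051))
for u,v in [(265,172),(345,172),(347,220),(268,223)]: print('tray top rim',atz(TOP,u,v,.025))
E
python3 fit2.py
```

```text
[0.57142598 0.28443661 0.20905784 0.10559728 0.0597012  0.06131744] [[-0.38  0.06]
 [-0.28 -0.19]
 [-0.25  0.01]
 [-0.25 -0.05]
 [ 0.21 -0.14]
 [-0.49  0.39]
 [-0.16  0.06]
 [-0.2   0.23]
 [ 0.03 -0.02]
 [ 0.17 -0.24]
 [ 0.01 -0.05]
 [ 0.05 -0.15]]
pen [0.5797543  0.32709384 0.10559728]
pen [0.59635737 0.24883569 0.10559728]
[ 0.56726161 -0.18720027  0.01      ]
[ 0.59410138 -0.393328    0.01      ]
[ 0.50060925 -0.19481934  0.01      ]
[ 0.52708631 -0.40177254  0.01      ]
[ 0.58937543 -0.3947777   0.005     ]
[ 0.56853403 -0.18622025  0.005     ]
beam yellow ends, z=.051 [ 0.53713976 -0.21135361  0.051     ] [ 0.55780133 -0.37883401  0.051     ]
saddles z~.063 [ 0.54165209 -0.24911233  0.063     ] [ 0.55467666 -0.34883987  0.063     ]
scene yellow [ 0.55620265 -0.37921686  0.051     ] [ 0.53591785 -0.21144094  0.051     ]
tray top rim [0.67124806 0.11530069 0.025     ]
tray top rim [ 0.67187408 -0.09617813  0.025     ]
tray top rim [ 0.54449284 -0.09959439  0.025     ]
tray top rim [0.53617896 0.10710085 0.025     ]
```

```bash
cat >> h.py <<'E'
def delta(x,y,z,yaw):
    from workcell import read_state
    s=read_state(); M=R.from_euler('xyz',s['tool_rot']).as_matrix()
    cur=s['tool_rot'][2]; d=(yaw-cur+np.pi)%(2*np.pi)-np.pi
    sh=M.T@(np.array([x,y,z])-s['position'])
    print('t',round(s['time_s'],2),'pos',np.round(s['position'],4),'rot',np.round(s['tool_rot'],3),'F',np.round(s['wrist_force'],1),'open',round(s['opening'],3))
    print('shift',np.round(sh,4),'turn',round(-d,4))
E
python3 -c "
from h import *
delta(.596,.249,.20,1.78)"
```

```text
t 0.15 pos [0.1898 0.5423 0.2306] rot [-3.141e+00  1.000e-03  1.234e+00] F [ 0.4 -0.1 -0.2] open 0.998
shift [-0.1426  0.4803  0.0307] turn -0.546
```

>>> carry_out --moves '[-0.018, 0.06, 0, -0.1, -0.036, 0.12, 0, -0.2, -0.054, 0.18, 0, -0.3, -0.072, 0.24, 0, -0.42, -0.09, 0.3, 0, -0.546]' --fingers 0

```text
time_s: 0.78
position: [0.4439, 0.3573, 0.2305]
tool_rot: [-3.141, 0.001, 1.784]
wrist_force: [0.4, 0.5, -0.1]
opening: 0.996
```

```bash
python3 -c "
from h import *
delta(.596,.249,.20,1.78)"
```

```text
t 0.78 pos [0.4439 0.3573 0.2305] rot [-3.141e+00  1.000e-03  1.784e+00] F [ 0.4  0.5 -0.1] open 0.996
shift [-0.138   0.1257  0.0305] turn 0.0042
```

>>> carry_out --moves '[-0.042, 0.038, 0, 0, -0.083, 0.075, 0.01, 0, -0.12, 0.11, 0.02, 0, -0.138, 0.126, 0.03, 0.004, -0.138, 0.126, 0.03, 0.004]'

```text
time_s: 1.4
position: [0.5964, 0.2479, 0.1986]
tool_rot: [-3.137, 0.001, 1.778]
wrist_force: [-0.5, 0.2, -0.4]
opening: 0.998
```

```bash
python3 -c "
from h import *
im,c,s=wristcam(); import pickle; pickle.dump(c,open('w1.pkl','wb'))
cv2.imwrite('pics/w1.png',im[:,:,::-1])
delta(.596,.249,.20,1.78)
print(proj(c,np.array([.596,.249,.107])),proj(c,np.array([.580,.327,.107])))"
```

```text
t 1.45 pos [0.5956 0.2489 0.1994] rot [-3.138e+00  1.000e-03  1.779e+00] F [-0.8  0.6  0.8] open 1.002
shift [ 0.      0.0004 -0.0006] turn -0.0005
[284.02348031 220.12184913] [390.32946512 220.5842982 ]
```

View pics/w1.png

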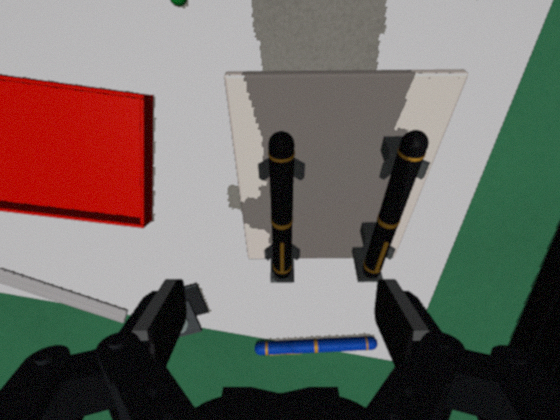

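```bash
python3 -c "
from h import *
import pickle; c=pickle.load(open('w1.pkl','rb'))
sl=np.radians(28)
for yaw in (.209,):
  ax=np.array([np.cos(sl)*np.cos(yaw),np.cos(sl)*np.sin(yaw),-np.sin(sl)])
  for p in ([.596,.249,.107],[.580,.327,.107]):
    p=np.array(p)
    print([np.round(proj(c,surf(p+ax*k,ax,c)),1) for k in (-.0613,0,.0597)])
"
python3 -c "
import cv2
im=cv2.imread('pics/w1.png');cv2.imwrite('pics/w1c.png',cv2.resize(im[120:290,240:440],None,fx=4,fy=3.5*8/7,interpolation=cv2.INTER_CUBIC)[:600])"
```

```text
[array([284.5, 160.9]), array([284. , 228.2]), array([283.6, 273.7])]
[array([411.4, 160.6]), array([387.8, 227.8]), array([371.8, 273.3])]
```

View pics/w1c.png

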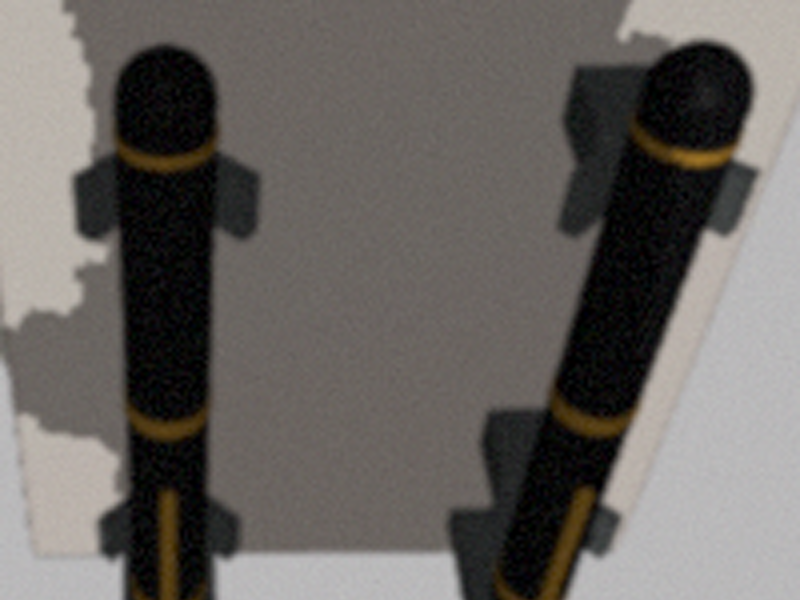

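```bash
python3 -c "
from h import *
delta(.5955,.2476,.0955,1.78)"
```

```text
t 1.45 pos [0.5956 0.2489 0.1994] rot [-3.138e+00  1.000e-03  1.779e+00] F [-0.8  0.6  0.8] open 1.002
shift [-0.0012  0.      0.1039] turn -0.0005
```

>>> carry_out --moves '[-0.001, 0, 0.035, 0, -0.001, 0, 0.07, 0, -0.001, 0, 0.095, 0, -0.001, 0, 0.104, 0, -0.001, 0, 0.104, 0]' --fingers 60 --grip_force 25

```text
time_s: 2.08
position: [0.5947, 0.2487, 0.0958]
tool_rot: [-3.138, 0.0, 1.781]
wrist_force: [-0.5, -0.5, 0.5]
opening: 0.766
```

```bash
python3 -c "
from h import *
delta(.5955,.2476,.0955,1.78)
im,c,s=wristcam(); cv2.imwrite('pics/w2.png',im[:,:,::-1])"
```

```text
t 2.08 pos [0.5947 0.2487 0.0958] rot [-3.138  0.     1.781] F [-0.5 -0.5  0.5] open 0.766
shift [-0.0013  0.0006  0.0003] turn 0.001
```

View pics/w2.png

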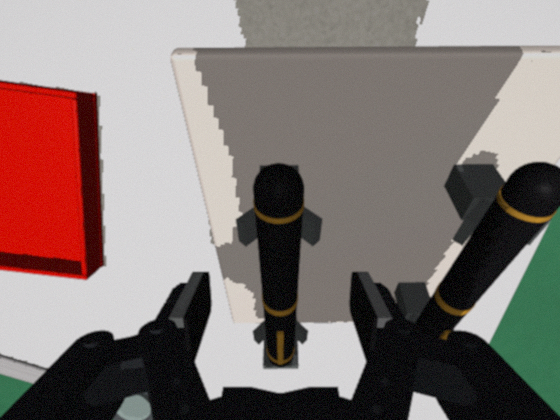

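```bash
python3 -c "
from h import *
im,c,s=wristcam()
sl=np.radians(28);yaw=.209
ax=np.array([np.cos(sl)*np.cos(yaw),np.cos(sl)*np.sin(yaw),-np.sin(sl)])
M=R.from_euler('xyz',s['tool_rot']).as_matrix()
for dy in (-.003,0,.003):
  for z in (.105,.107):
    p=s['position']+M@np.array([0,dy,0]); p[2]=z
    print(dy,z,proj(c,surf(p,ax,c)))
"
python3 -c "
import cv2
im=cv2.imread('pics/w2.png');cv2.imwrite('pics/w2c.png',cv2.resize(im[260:380,200:360],None,fx=5,fy=5,interpolation=cv2.INTER_CUBIC)[:600])"
```

```text
-0.003 0.105 [283.24593497 302.64254378]
-0.003 0.107 [283.27381863 305.2469409 ]
0 0.105 [283.22550004 308.42118494]
0 0.107 [283.25268061 311.08314421]
0.003 0.105 [283.20511656 314.12589336]
0.003 0.107 [283.23158947 316.8437206 ]
```

View pics/w2c.png

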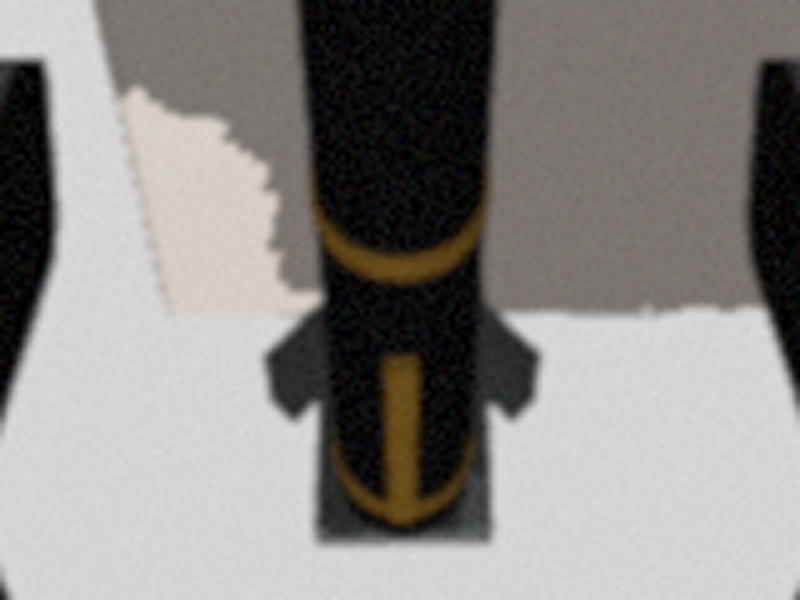

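>>> carry_out --moves '[-0.001, 0.001, 0, 0, -0.001, 0.001, 0, 0, -0.001, 0.001, 0, 0, -0.001, 0.001, 0, 0, -0.001, 0.001, 0, 0]' --fingers 255 --grip_force 25

```text
time_s: 2.8
position: [0.5974, 0.249, 0.0978]
tool_rot: [3.141, -0.002, 1.781]
wrist_force: [-1.2, 5.4, 3.8]
opening: 0.171
```

>>> carry_out --moves '[0, 0, 0, 0, 0, 0.008, -0.016, 0, 0, 0.016, -0.032, 0, 0, 0.024, -0.048, 0, 0, 0.03, -0.07, 0]'

```text
time_s: 3.42
position: [0.6265, 0.2539, 0.167]
tool_rot: [-3.139, 0.0, 1.78]
wrist_force: [-0.2, 0.4, 1.0]
opening: 0.176
```

```bash
python3 -c "
from h import *
delta(.5955,.2476,.0955,1.78)
im,c,s=wristcam(); cv2.imwrite('pics/w3.png',im[:,:,::-1])"
```

```text
t 3.42 pos [0.6265 0.2539 0.167 ] rot [-3.139  0.     1.78 ] F [-0.2  0.4  1. ] open 0.176
shift [ 0.0003 -0.0315  0.0716] turn 0.0003
```

View pics/w3.png

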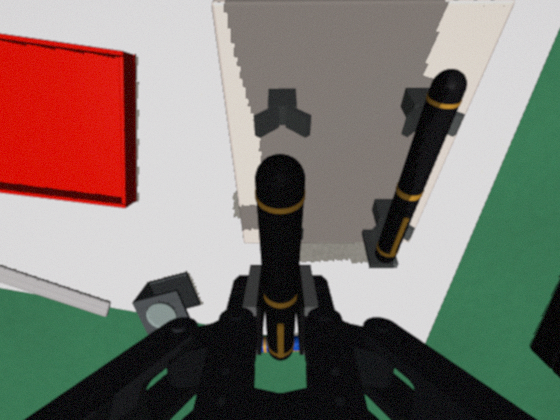

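```bash
python3 -c "
from h import *
delta(.43,-.22,.167,.127)
print(atz(TOP,262,257,0),atz(TOP,297,297,0))"
```

```text
t 3.48 pos [0.6287 0.2545 0.1708] rot [ 3.138 -0.     1.78 ] F [ 2.4 -0.3  2.4] open 0.178
shift [-0.4228 -0.293   0.0028] turn 1.6531
[0.44824524 0.12269055 0.        ] [0.34405548 0.03069466 0.        ]
```

>>> carry_out --moves '[-0.04, -0.025, 0, 0.16, -0.08, -0.055, 0, 0.33, -0.12, -0.085, 0, 0.5, -0.165, -0.115, 0, 0.67, -0.21, -0.145, 0, 0.84]'

```text
time_s: 4.1
position: [0.5291, 0.0169, 0.1695]
tool_rot: [3.139, -0.001, 0.934]
wrist_force: [0.8, -1.3, 0.4]
opening: 0.175
```

```bash
python3 -c "
from h import *
delta(.43,-.22,.167,.127)"
```

```text
t 4.1 pos [0.5291 0.0169 0.1695] rot [ 3.139e+00 -1.000e-03  9.340e-01] F [ 0.8 -1.3  0.4] open 0.175
shift [-0.2494  0.0611  0.0024] turn 0.8074
```

>>> carry_out --moves '[-0.05, 0.012, 0, 0.17, -0.1, 0.024, 0, 0.34, -0.15, 0.037, 0, 0.51, -0.2, 0.05, 0, 0.67, -0.25, 0.061, 0, 0.807]'

```text
time_s: 4.72
position: [0.428, -0.2221, 0.1689]
tool_rot: [3.14, -0.001, 0.122]
wrist_force: [0.2, 0.3, -1.1]
opening: 0.174
```

```bash
python3 -c "
from h import *
delta(.43,-.22,.012,.127)
im,c,s=wristcam(); cv2.imwrite('pics/w4.png',im[:,:,::-1])
M=R.from_euler('xyz',s['tool_rot']).as_matrix()
"
```

```text
t 4.72 pos [ 0.428  -0.2221  0.1689] rot [ 3.14e+00 -1.00e-03  1.22e-01] F [ 0.2  0.3 -1.1] open 0.174
shift [ 0.0021 -0.0021  0.1569] turn -0.0049
```

View pics/w4.png

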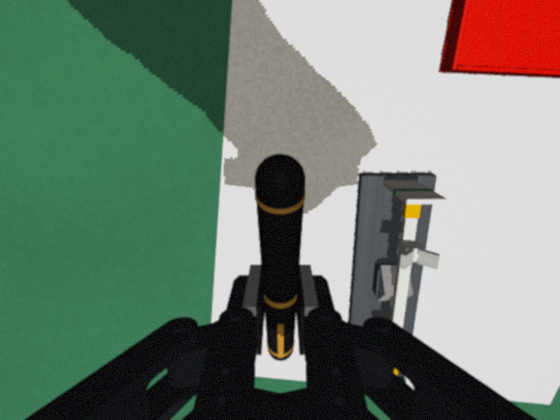

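>>> carry_out --moves '[0, 0, 0.04, 0, 0, 0, 0.08, 0, 0, 0, 0.11, 0, 0, 0, 0.12, 0, 0, 0, 0.125, 0]'

```text
time_s: 5.4
position: [0.426, -0.2278, 0.0436]
tool_rot: [3.136, 0.002, 0.113]
wrist_force: [0.5, 0.2, 0.2]
opening: 0.171
```

>>> carry_out --moves '[0, 0, 0.006, 0, 0, 0, 0.012, 0, 0, 0, 0.018, 0, 0, 0, 0.024, 0, 0, 0, 0.024, 0]'

```text
time_s: 6.02
position: [0.426, -0.2283, 0.0195]
tool_rot: [3.136, 0.002, 0.113]
wrist_force: [-0.8, 0.7, 1.5]
opening: 0.173
```

```bash
python3 -c "
from h import *
delta(.43,-.22,.012,.127)
im,c,s=wristcam(); cv2.imwrite('pics/w5.png',im[:,:,::-1])
"
```

```text
t 6.03 pos [ 0.426  -0.2283  0.0195] rot [3.136e+00 2.000e-03 1.130e-01] F [-0.8  0.7  1.5] open 0.173
shift [ 0.0049 -0.0078  0.0074] turn -0.0139
```

View pics/w5.png

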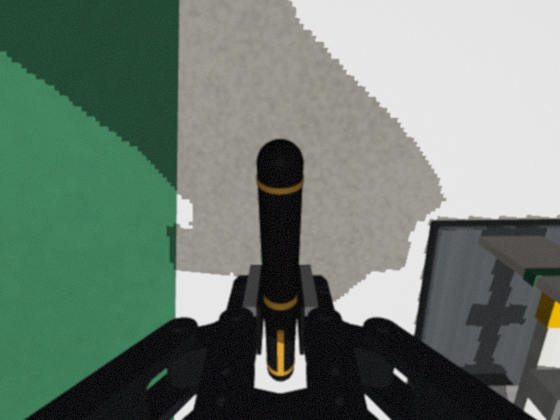

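>>> carry_out --moves '[0, 0, 0.004, 0, 0, 0, 0.008, 0, 0, 0, 0.012, 0, 0, 0, 0.0155, 0, 0, 0, 0.0155, 0]'

```text
time_s: 6.7
position: [0.4259, -0.2284, 0.0038]
tool_rot: [3.136, 0.002, 0.113]
wrist_force: [0.0, 0.4, 1.3]
opening: 0.174
```

```bash
python3 -c "
from h import *
delta(.43,-.22,.012,.127)
im,c,s=wristcam(); cv2.imwrite('pics/w6.png',im[:,:,::-1])
c['s']=s
import pickle; pickle.dump(c,open('w6.pkl','wb'))
"
```

```text
t 6.7 pos [ 0.4259 -0.2284  0.0038] rot [3.136e+00 2.000e-03 1.130e-01] F [0.  0.4 1.3] open 0.174
shift [ 0.005  -0.0079 -0.0083] turn -0.0141
```

View pics/w6.png

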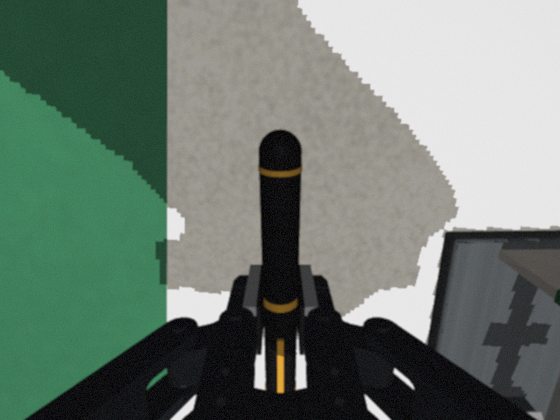

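```bash
python3 -c "
import cv2
im=cv2.imread('pics/w6.png');cv2.imwrite('pics/w6c.png',cv2.resize(im[120:400,230:330],None,fx=4,fy=4,interpolation=cv2.INTER_CUBIC)[:600])
cv2.imwrite('pics/w6d.png',cv2.resize(im[260:400,220:340],None,fx=5,fy=5,interpolation=cv2.INTER_CUBIC)[:600])"
python3 -c "
from h import *
import pickle
c=pickle.load(open('w6.pkl','rb'));s=c['s'];M=R.from_euler('xyz',s['tool_rot']).as_matrix()
for oz in (.008,.010):
 for pt in (2,4,6):
  a=np.radians(pt);ax=M@np.array([0,np.cos(a),np.sin(a)])
  for dy in (0,):
    p=s['position']+M@np.array([0,dy,-oz])
    print(oz,pt,[np.round(proj(c,surf(p+ax*k,ax,c)),1) for k in (-.0613,0,.003)])
"
```

```text
0.008 2 [array([282.8, 158.3]), array([282.6, 296.7]), array([282.5, 302.4])]
0.008 4 [array([282.9, 160.3]), array([282.5, 297.2]), array([282.5, 302.8])]
0.008 6 [array([282.9, 162.6]), array([282.5, 297.7]), array([282.5, 303.2])]
0.01 2 [array([282.9, 159.2]), array([282.6, 299.3]), array([282.6, 305. ])]
0.01 4 [array([282.9, 161.3]), array([282.6, 299.8]), array([282.6, 305.4])]
0.01 6 [array([283. , 163.6]), array([282.6, 300.3]), array([282.6, 305.8])]
```

View pics/w6c.png

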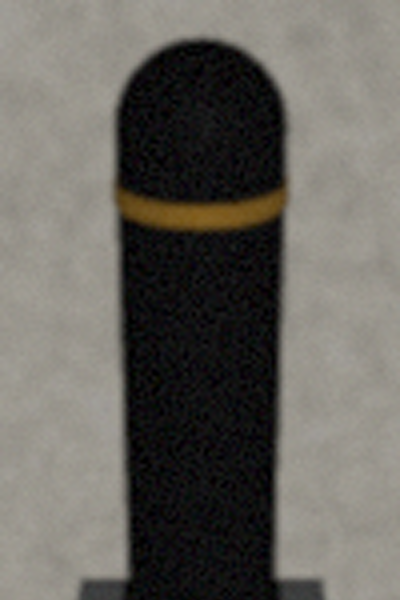

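View pics/w6d.png

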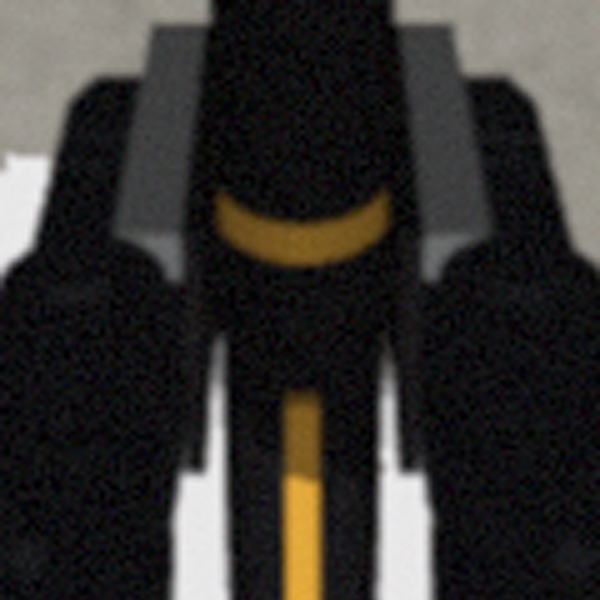

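```bash
python3 -c "
from h import *
import pickle
c=pickle.load(open('w6.pkl','rb'));s=c['s'];M=R.from_euler('xyz',s['tool_rot']).as_matrix()
for h in (0,.005,.01,.015,.02,.025,.03,.035):
  print(h,[np.round(proj(c,s['position']+M@np.array([x,y,-h])),1) for x,y in ((.0085,-.011),(.0085,0),(.0085,.011),(.018,-.011),(.018,.011))])
"
```

```text
0 [array([300.4, 257.3]), array([300. , 277.8]), array([299.5, 297.4]), array([320.4, 257.3]), array([318.7, 297.4])]
0.005 [array([301. , 262.2]), array([300.6, 283.2]), array([300.1, 303.2]), array([321.6, 262.1]), array([319.8, 303.2])]
0.01 [array([301.7, 267.3]), array([301.2, 288.8]), array([300.7, 309.4]), array([323. , 267.3]), array([321. , 309.4])]
0.015 [array([302.4, 272.8]), array([301.9, 294.9]), array([301.4, 315.9]), array([324.4, 272.8]), array([322.3, 315.9])]
0.02 [array([303.2, 278.7]), array([302.6, 301.3]), array([302.1, 322.9]), array([325.9, 278.7]), array([323.7, 322.9])]
0.025 [array([304., 285.]), array([303.4, 308.2]), array([302.8, 330.4]), array([327.5, 284.9]), array([325.2, 330.3])]
0.03 [array([304.8, 291.7]), array([304.2, 315.6]), array([303.6, 338.3]), array([329.2, 291.7]), array([326.7, 338.3])]
0.035 [array([305.8, 298.9]), array([305.1, 323.6]), array([304.4, 346.8]), array([331.1, 298.9]), array([328.4, 346.8])]
```

```bash
python3 -c "
from h import *
delta(.547,-.2915,.125,.127)"
```

```text
t 6.75 pos [ 0.4259 -0.2285  0.0039] rot [3.136e+00 2.000e-03 1.130e-01] F [-0.1 -0.3  2. ] open 0.179
shift [ 0.113   0.077  -0.1209] turn -0.0141
```

Lift first, then across.

>>> carry_out --moves '[0, 0, -0.03, 0, 0, 0, -0.07, 0, 0, 0, -0.11, 0, 0, 0, -0.121, 0, 0.02, 0.015, -0.121, -0.014]'

```text
time_s: 7.38
position: [0.447, -0.24, 0.1255]
tool_rot: [3.136, 0.002, 0.127]
wrist_force: [0.3, -0.4, -0.7]
opening: 0.171
```

>>> carry_out --moves '[0.03, 0.02, 0, 0, 0.06, 0.04, 0, 0, 0.085, 0.055, 0, 0, 0.093, 0.062, 0, 0, 0.093, 0.062, 0, 0]'

```text
time_s: 8.0
position: [0.5465, -0.2895, 0.1244]
tool_rot: [3.137, 0.004, 0.127]
wrist_force: [-1.0, 0.3, -0.1]
opening: 0.167
```

>>> carry_out --moves '[0, 0, 0, 0, 0, 0, 0, 0, 0, 0, 0, 0, 0, 0, 0, 0, 0, 0, 0, 0]'

```text
time_s: 8.62
position: [0.5465, -0.2895, 0.1246]
tool_rot: [3.137, 0.004, 0.127]
wrist_force: [-0.2, -0.3, -0.7]
opening: 0.172
```

```bash
python3 -c "
from h import *
from workcell import viewer
delta(.547,-.2915,.125,.127)
im,c,s=wristcam(); cv2.imwrite('pics/w7.png',im[:,:,::-1])
t=viewer.camera('top')['color'][:,:,::-1];cv2.imwrite('pics/t7.png',cv2.resize(t[180:260,360:480],None,fx=6.5,fy=6.5,interpolation=cv2.INTER_CUBIC))
t=viewer.camera('scene')['color'][:,:,::-1];cv2.imwrite('pics/s7.png',cv2.resize(t[160:250,80:200],None,fx=6.5,fy=6.5,interpolation=cv2.INTER_CUBIC))
delta(.547,-.2915,.125,.127)
"
```

```text
t 8.62 pos [ 0.5465 -0.2895  0.1246] rot [3.137 0.004 0.127] F [-0.2 -0.3 -0.7] open 0.172
shift [ 0.0003  0.002  -0.0004] turn -0.0001
t 8.78 pos [ 0.5465 -0.2895  0.1244] rot [3.137 0.004 0.127] F [ 0.3  0.1 -0.7] open 0.173
shift [ 0.0002  0.002  -0.0005] turn -0.0001
```

View pics/w7.png

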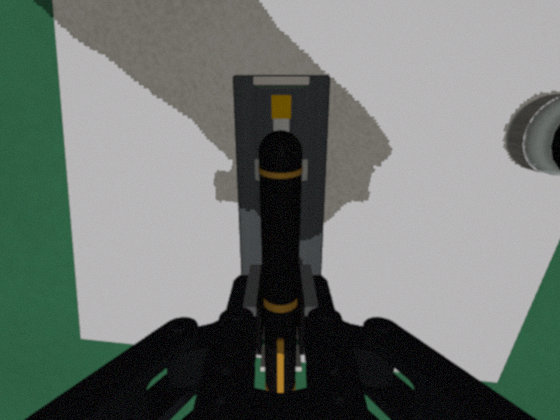

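View pics/t7.png

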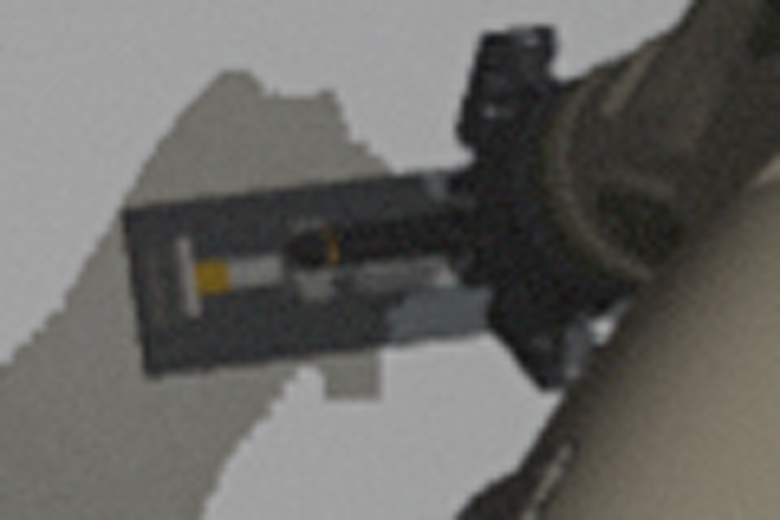

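View pics/s7.png

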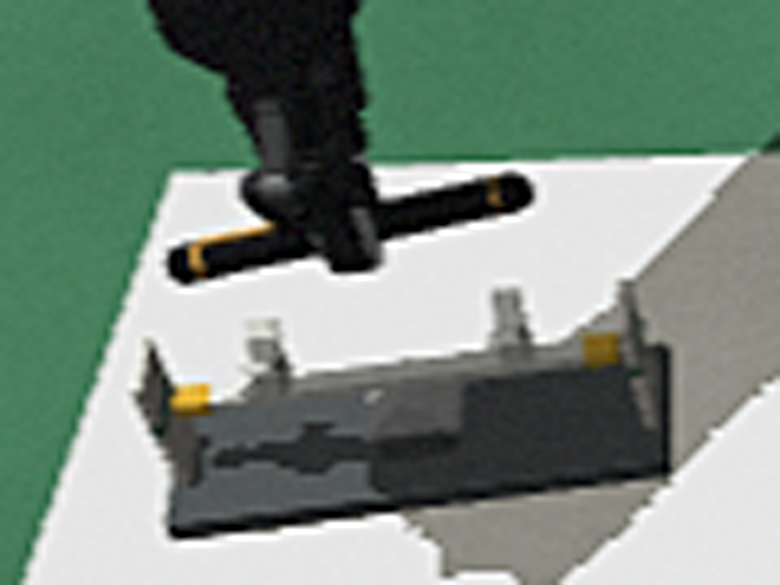

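```bash
cat > fit3.py <<'E'
from h import *
P=np.array([.5465,-.2895,.1245]);M=R.from_euler('xyz',[3.137,.004,.127]).as_matrix()
def sc(u,v): return np.array([u/6.5+80-.42,v/6.5+160-.42])
obs=[(.075,sc(167,263),0),(-.075,sc(534,192),0),(.0597,sc(198,261),1),(-.0613,sc(494,194),1)]
def f(q):
    dy,oz,a,dx,yw=q; ax=M@np.array([np.sin(yw),np.cos(a)*np.cos(yw),np.sin(a)]); p=P+M@np.array([dx,dy,-oz]); r=[]
    for k,px,b in obs:
        pt=p+ax*k
        if b: pt=surf(pt,ax,SC)
        r+=list(proj(SC,pt)-px)
    r+=[dx*1e4,yw*1e3]
    return np.array(r)
S=least_squares(f,[0,.01,.05,0,0],x_scale=.01);print('scene dy,oz,pitchdeg',S.x[:2],np.degrees(S.x[2]),np.round(S.fun,2))
dy,oz,a=S.x[:3]
ax=M@np.array([0,np.cos(a),np.sin(a)]);p=P+M@np.array([0,dy,-oz])
print('center',p,'top pred band',proj(TOP,surf(p-ax*.0613,ax,TOP)),'obs',333/6.5+360-.42,246/6.5+180-.42)
E
python3 fit3.py
```

```text
scene dy,oz,pitchdeg [0.0010134  0.01272347] 6.991439421000452 [-0.17  0.45  0.2  -0.56 -0.33 -0.21  0.31  0.4  -0.   -0.01]
center [ 0.54667146 -0.29044082  0.13722789] top pred band [410.27108585 217.73322971] obs 410.8107692307692 217.42615384615385
```

```bash
python3 -c "
from h import *
delta(.5476,-.297,.0655,.127)"
```

```text
t 8.78 pos [ 0.5465 -0.2895  0.1244] rot [3.137 0.004 0.127] F [ 0.3  0.1 -0.7] open 0.173
shift [0.0004 0.0073 0.059 ] turn -0.0001
```

>>> carry_out --moves '[0, 0.003, 0.015, 0, 0, 0.006, 0.03, 0, 0, 0.008, 0.04, 0, 0, 0.008, 0.045, 0, 0, 0.008, 0.047, 0]'

```text
time_s: 9.4
position: [0.5472, -0.2976, 0.077]
tool_rot: [3.137, 0.005, 0.127]
wrist_force: [-0.4, -0.3, 0.2]
opening: 0.174
```

```bash
cat > look.py <<'E'
import sys
from h import *
from workcell import viewer
n=sys.argv[1]
im,c,s=wristcam(); cv2.imwrite(f'pics/w{n}.png',im[:,:,::-1])
t=viewer.camera('scene')['color'][:,:,::-1];cv2.imwrite(f'pics/s{n}.png',cv2.resize(t[160:250,80:200],None,fx=6.5,fy=6.5,interpolation=cv2.INTER_CUBIC))
delta(.5476,-.297,.0655,.127)
E
python3 look.py 8
```

```text
t 9.5 pos [ 0.5474 -0.2977  0.0775] rot [3.137 0.004 0.127] F [ 0.1 -0.3 -0. ] open 0.172
shift [ 0.0003 -0.0007  0.012 ] turn 0.0
```

View pics/s8.png

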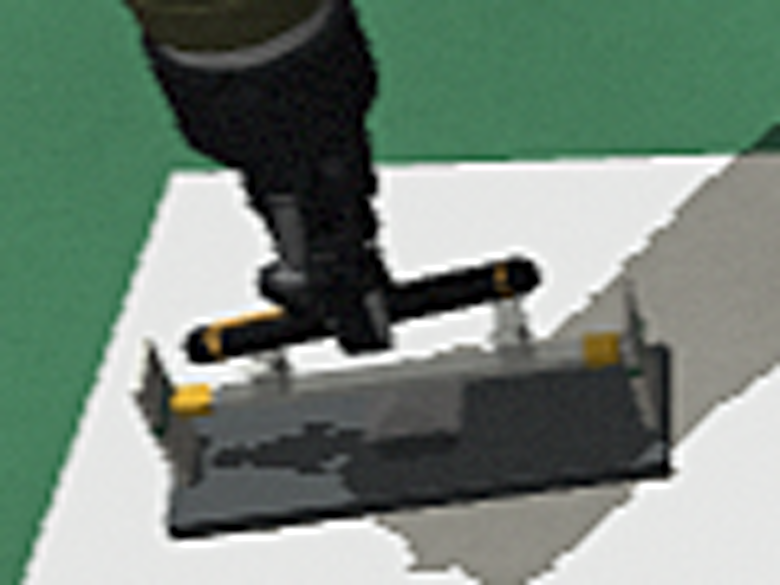

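```bash
sed -e "s/P=np.array(.*;M/P=np.array([.5474,-.2977,.0775]);M/" -e "s/sc(167,263)/sc(187,346)/;s/sc(534,192)/sc(541,275)/;s/sc(198,261)/sc(214,341)/;s/sc(494,194)/sc(502,277)/" fit3.py > fit4.py; python3 fit4.py; python3 -c "
from h import *
sc=lambda u,v:(u/6.5+80-.42,v/6.5+160-.42)
a=atz(SC,*sc(191,393),.051);b=atz(SC,*sc(600,343),.051);print(a,b,(a+b)/2)
# predicted yellow/saddles for centre
c=np.array([.5474,-.2955,0]);d=np.array([.126,-.992,0])
for x in(-.098,-.05,0,.05,.098):
  for z in (.051,.074,.078): p=proj(SC,c+d*x+[0,0,z]); print(x,z,np.round((p-[80-.42,160-.42])*6.5))
"
```

```text
scene dy,oz,pitchdeg [0.00065307 0.01268895] 7.223843298364802 [-0.39  0.23  0.18 -0.58 -0.09  0.05  0.31  0.37 -0.   -0.01]
center [ 0.54752569 -0.29828357  0.09019171] top pred band [408.35706005 219.18418403] obs 410.8107692307692 217.42615384615385
[ 0.55520081 -0.37964208  0.051     ] [ 0.5349818  -0.21157659  0.051     ] [ 0.54509131 -0.29560934  0.051     ]
-0.098 0.051 [631. 342.]
-0.098 0.074 [620. 305.]
-0.098 0.078 [618. 299.]
-0.05 0.051 [517. 357.]
-0.05 0.074 [503. 320.]
-0.05 0.078 [501. 313.]
0 0.051 [396. 372.]
0 0.074 [381. 335.]
0 0.078 [378. 329.]
0.05 0.051 [274. 387.]
0.05 0.074 [258. 351.]
0.05 0.078 [255. 344.]
0.098 0.051 [157. 402.]
0.098 0.074 [138. 366.]
0.098 0.078 [135. 359.]
```

View pics/w8.png

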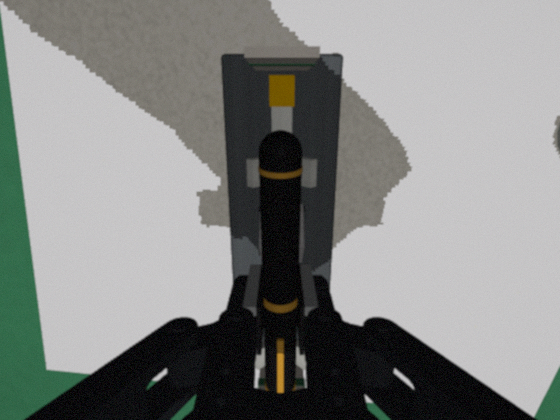

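>>> carry_out --moves '[0, 0.001, 0.003, 0, 0, 0.001, 0.006, 0, 0, 0.001, 0.009, 0, 0, 0.001, 0.0115, 0, 0, 0.001, 0.012, 0]'

```text
time_s: 10.12
position: [0.5478, -0.2989, 0.0658]
tool_rot: [3.136, 0.003, 0.127]
wrist_force: [0.8, -0.3, 3.4]
opening: 0.169
```

```bash
python3 look.py 9
```

```text
t 10.22 pos [ 0.5478 -0.2988  0.0658] rot [3.137e+00 3.000e-03 1.270e-01] F [ 0.6 -0.4  2. ] open 0.175
shift [ 0.     -0.0018  0.0003] turn 0.0001
```

View pics/s9.png

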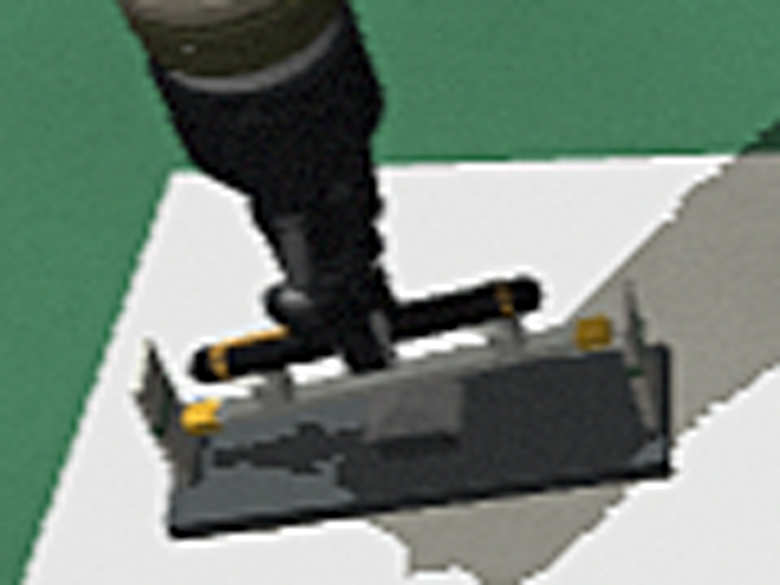

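View pics/w9.png

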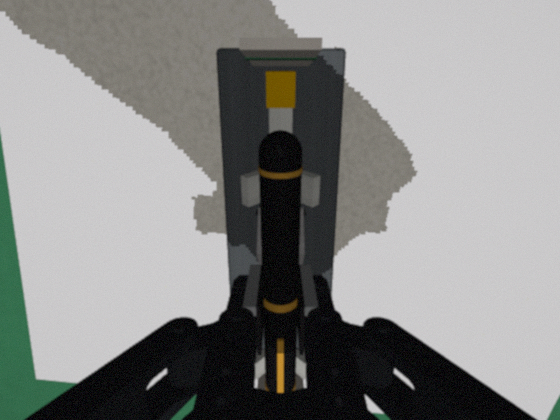

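>>> carry_out --moves '[0, 0, 0, 0, 0, 0, 0, 0, 0, 0, 0, 0, 0, 0, 0, 0, 0, 0, 0, 0]' --fingers 150

```text
time_s: 10.85
position: [0.5478, -0.2988, 0.0658]
tool_rot: [3.137, 0.003, 0.127]
wrist_force: [0.6, 0.6, -0.1]
opening: 0.416
```

```bash
python3 look.py 10
```

```text
t 10.95 pos [ 0.5478 -0.2988  0.0658] rot [3.137e+00 3.000e-03 1.270e-01] F [-0.1  0.5 -1.6] open 0.414
shift [ 0.     -0.0018  0.0003] turn 0.0
```

View pics/s10.png

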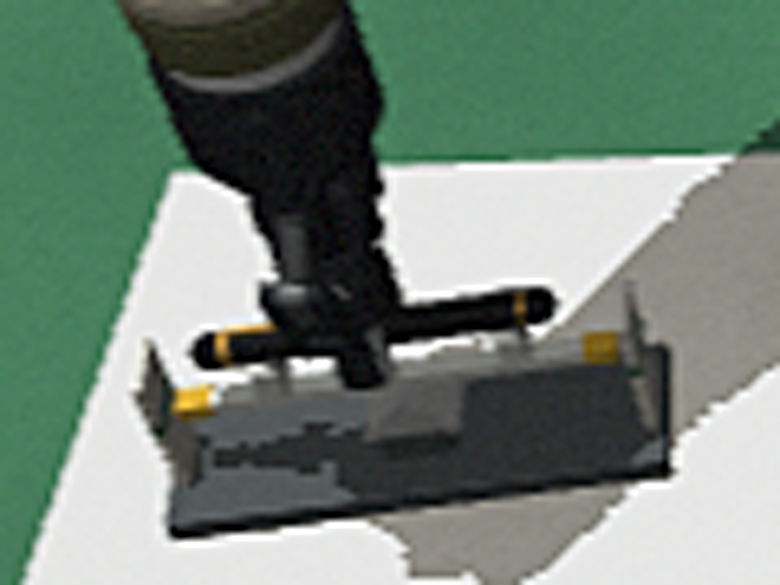

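View pics/w10.png

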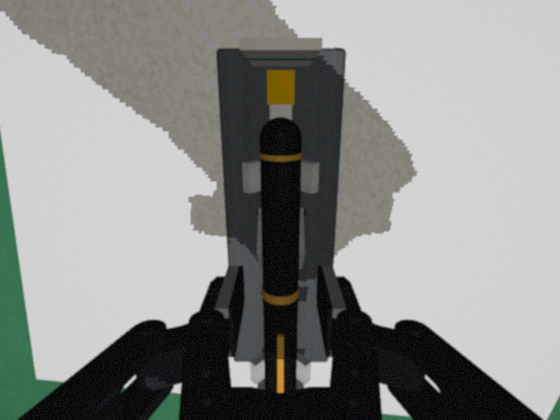

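>>> carry_out --moves '[0, 0, 0, 0, 0, 0, 0, 0, 0, 0, 0, 0, 0, 0, 0, 0, 0, 0, 0, 0]' --fingers 90

```text
time_s: 11.58
position: [0.5478, -0.2988, 0.0658]
tool_rot: [3.137, 0.003, 0.127]
wrist_force: [-0.3, 0.3, 0.2]
opening: 0.649
```

>>> carry_out --moves '[0, 0, -0.02, 0, 0, 0, -0.06, 0, 0, 0, -0.1, 0, 0, 0, -0.13, 0, 0, 0, -0.13, 0]'

```text
time_s: 12.2
position: [0.5496, -0.2991, 0.199]
tool_rot: [3.133, -0.001, 0.127]
wrist_force: [-0.5, -0.3, -0.3]
opening: 0.641
```

```bash
python3 look.py 11
```

```text
t 12.3 pos [ 0.5481 -0.2981  0.1955] rot [3.136e+00 3.000e-03 1.270e-01] F [ 0.3  0.1 -0.6] open 0.652
shift [ 1.0e-04 -1.8e-03  1.3e-01] turn 0.0001
```

View pics/s11.png

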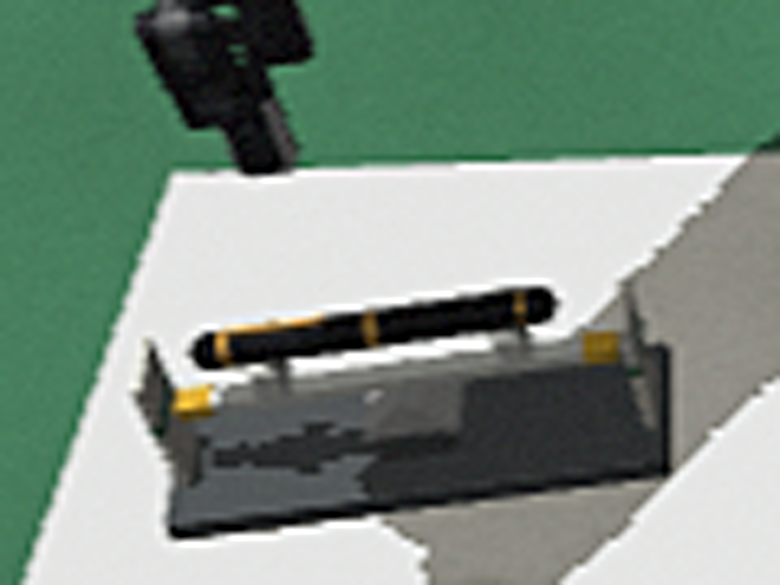

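View pics/w11.png

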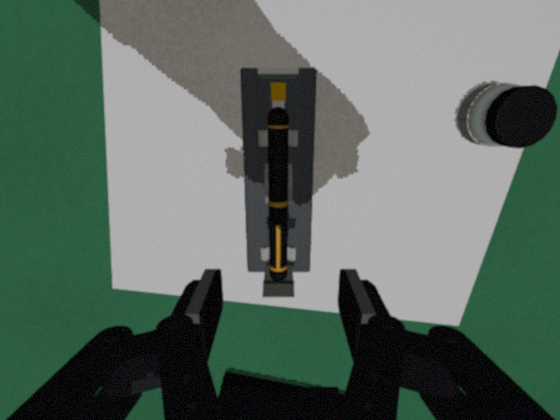

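```bash
python3 -c "
from h import *
sc=lambda u,v:(u/6.5+80-.42,v/6.5+160-.42)
a=atz(SC,*sc(192,351),.077);b=atz(SC,*sc(557,303),.079);print(a,b,(a+b)/2,np.linalg.norm(a-b))
c=np.array([.5474,-.2955,.078]);d=np.array([.126,-.992,0])
for x in (0,.003,.005): print(x,np.round((proj(SC,surf(c+d*x,d,SC))-[80-.42,160-.42])*6.5))
im,w,s=wristcam(); 
def wz(u,v,z): return atz(w,u,v,z)
a=wz(278,108,.078);b=wz(278,282,.078);print('wrist tips',a,b,(a+b)/2,np.linalg.norm(a-b))
print('band',wz(278,205,.086))
a=wz(278,91,.051);print('yellow',a)
print('saddles',wz(278,138,.08),wz(278,254,.08))
im=im[:,:,::-1];cv2.imwrite('pics/w11c.png',cv2.resize(im[60:310,220:340],None,fx=2.4*2,fy=2.4,interpolation=cv2.INTER_CUBIC))
from workcell import viewer
t=viewer.camera('top')['color'][:,:,::-1];cv2.imwrite('pics/t11.png',cv2.resize(t[180:260,360:480],None,fx=6.5,fy=6.5,interpolation=cv2.INTER_CUBIC))
"
```

```text
[ 0.55524741 -0.37080639  0.077     ] [ 0.53720763 -0.22309872  0.079     ] [ 0.54622752 -0.29695256  0.078     ] 0.14881864858541266
0 [373. 329.]
0.003 [366. 330.]
0.005 [361. 331.]
wrist tips [ 0.5354731  -0.22341777  0.078     ] [ 0.55376472 -0.37001783  0.078     ] [ 0.54461891 -0.2967178   0.078     ] 0.1477367915200705
band [ 0.54461734 -0.29610605  0.086     ]
yellow [ 0.53368492 -0.21110853  0.051     ]
saddles [ 0.53817861 -0.24495158  0.08      ] [ 0.5502504  -0.34170218  0.08      ]
```

View pics/w11c.png

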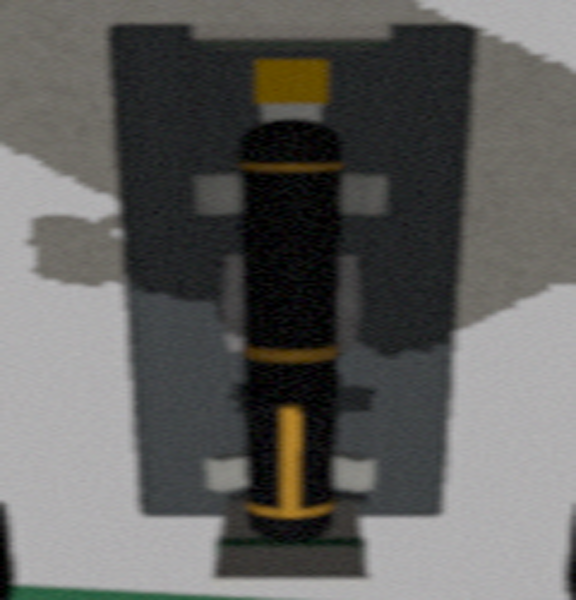

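View pics/t11.png

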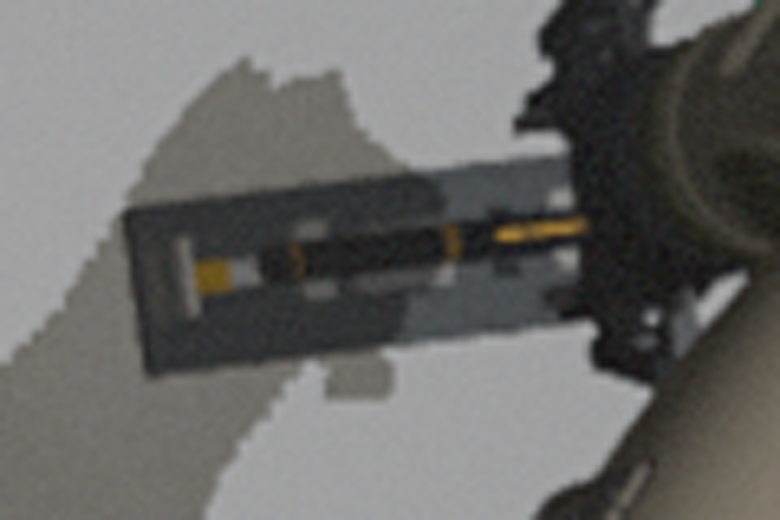

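```bash
python3 -c "
from h import *
delta(.580,.326,.20,1.78)"
```

```text
t 12.4 pos [ 0.5474 -0.2976  0.1942] rot [3.138 0.005 0.127] F [ 0.3 -0.5 -0.4] open 0.644
shift [ 0.1113 -0.6144 -0.0084] turn -1.6529
```

>>> carry_out --moves '[0.01, -0.055, -0.005, -0.16, 0.02, -0.11, -0.008, -0.33, 0.03, -0.165, -0.008, -0.5, 0.04, -0.22, -0.008, -0.67, 0.05, -0.275, -0.008, -0.84]' --fingers 60

```text
time_s: 13.02
position: [0.5614, -0.0166, 0.1996]
tool_rot: [-3.138, 0.007, 0.972]
wrist_force: [0.4, 1.1, -0.2]
opening: 0.761
```

```bash
python3 -c "
from h import *
delta(.580,.326,.20,1.78)"
```

```text
t 13.03 pos [ 0.5614 -0.0166  0.1996] rot [-3.138  0.007  0.972] F [ 0.4  1.1 -0.2] open 0.761
shift [ 0.2936 -0.1776 -0.0017] turn -0.8076
```

>>> carry_out --moves '[0.045, -0.027, 0, -0.16, 0.09, -0.055, 0, -0.33, 0.14, -0.085, 0, -0.5, 0.19, -0.115, 0, -0.67, 0.24, -0.145, 0, -0.8]'

```text
time_s: 13.65
position: [0.576, 0.265, 0.1968]
tool_rot: [-3.132, 0.002, 1.777]
wrist_force: [1.5, -1.0, 0.2]
opening: 0.765
```

```bash
python3 -c "
from h import *
delta(.580,.326,.20,1.78)"
```

```text
t 13.65 pos [0.576  0.265  0.1968] rot [-3.132e+00  2.000e-03  1.777e+00] F [ 1.5 -1.   0.2] open 0.765
shift [ 0.0589  0.0164 -0.0035] turn -0.0031
```

>>> carry_out --moves '[0.03, 0.008, 0, 0, 0.055, 0.015, 0, 0, 0.059, 0.0165, 0, -0.003, 0.059, 0.0165, 0, -0.003, 0.059, 0.0165, 0, -0.003]'

```text
time_s: 14.28
position: [0.58, 0.3249, 0.1963]
tool_rot: [-3.131, 0.003, 1.779]
wrist_force: [0.6, -0.6, -0.6]
opening: 0.764
```

```bash
python3 -c "
from h import *
im,c,s=wristcam();cv2.imwrite('pics/w12.png',im[:,:,::-1]);cv2.imwrite('pics/w12c.png',cv2.resize(im[120:290,210:350,::-1],None,fx=3.5,fy=3.5,interpolation=cv2.INTER_CUBIC))
delta(.580,.326,.1,1.78)
sl=np.radians(28);yaw=.209
ax=np.array([np.cos(sl)*np.cos(yaw),np.cos(sl)*np.sin(yaw),-np.sin(sl)])
p=np.array([.580,.327,.107])
print([np.round(proj(c,surf(p+ax*k,ax,c)),1) for k in (-.0613,0,.0597)])
"
```

```text
t 14.32 pos [0.5801 0.325  0.1965] rot [-3.131e+00  3.000e-03  1.779e+00] F [-0.4 -0.1  0.1] open 0.764
shift [0.0013 0.0011 0.0965] turn -0.0015
[array([286.1, 163. ]), array([285.3, 230.7]), array([284.7, 276.5])]
```

View pics/w12c.png

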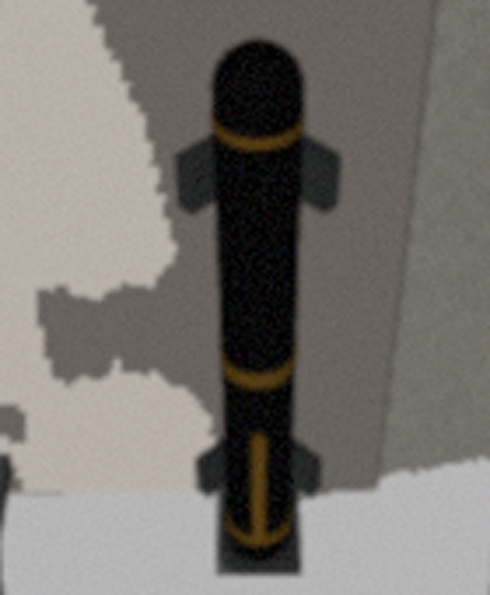

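>>> carry_out --moves '[0, 0, 0.035, 0, 0, 0, 0.07, 0, 0, 0.001, 0.09, 0, 0, 0.001, 0.0965, 0, 0, 0.001, 0.0965, 0]'

```text
time_s: 14.95
position: [0.5804, 0.3242, 0.1003]
tool_rot: [-3.131, 0.003, 1.778]
wrist_force: [-0.2, 0.1, -0.8]
opening: 0.764
```

>>> carry_out --moves '[0, 0, 0, 0, 0, 0, 0, 0, 0, 0, 0, 0, 0, 0, 0, 0, 0, 0, 0, 0]' --fingers 255 --grip_force 25

```text
time_s: 15.58
position: [0.5807, 0.3269, 0.1019]
tool_rot: [-3.134, -0.002, 1.78]
wrist_force: [-1.0, 7.0, 2.8]
opening: 0.176
```

>>> carry_out --moves '[0, 0, 0, 0, 0, 0.008, -0.016, 0, 0, 0.016, -0.032, 0, 0, 0.024, -0.05, 0, 0, 0.028, -0.08, 0]'

```text
time_s: 16.2
position: [0.6084, 0.3321, 0.181]
tool_rot: [-3.132, -0.001, 1.779]
wrist_force: [0.9, -0.4, 0.3]
opening: 0.172
```

```bash
python3 -c "
from h import *
im,c,s=wristcam();cv2.imwrite('pics/w13.png',im[:,:,::-1])
delta(.606,.005,.17,.02)
"
```

```text
t 16.25 pos [0.6107 0.3329 0.1865] rot [-3.139e+00 -2.000e-03  1.779e+00] F [1.6 0.7 2.7] open 0.17
shift [-0.3199 -0.0724  0.0159] turn 1.7591
```

View pics/w13.png

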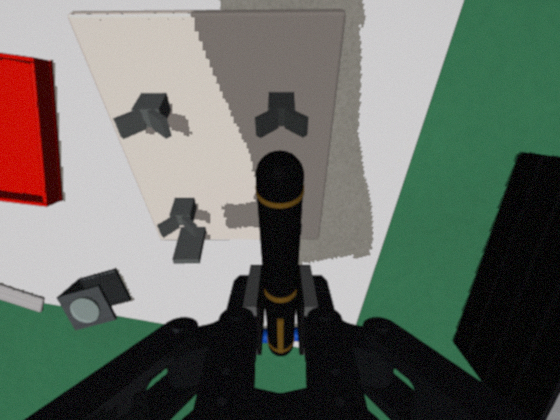

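>>> carry_out --moves '[-0.032, -0.007, 0, 0.175, -0.064, -0.014, 0, 0.35, -0.096, -0.022, 0, 0.525, -0.128, -0.029, 0, 0.7, -0.16, -0.036, 0, 0.875]'

```text
time_s: 16.88
position: [0.6084, 0.1676, 0.1861]
tool_rot: [-3.139, 0.0, 0.898]
wrist_force: [0.8, 0.1, -0.7]
opening: 0.174
```

```bash
python3 -c "
from h import *
delta(.606,.005,.17,.02)
"
```

```text
t 16.88 pos [0.6084 0.1676 0.1861] rot [-3.139  0.     0.898] F [ 0.8  0.1 -0.7] open 0.174
shift [-0.1287  0.0995  0.0159] turn 0.8783
```

>>> carry_out --moves '[-0.026, 0.02, 0, 0.175, -0.052, 0.04, 0, 0.35, -0.077, 0.06, 0.005, 0.525, -0.103, 0.08, 0.01, 0.7, -0.129, 0.0995, 0.015, 0.877]'

```text
time_s: 17.5
position: [0.6056, 0.0035, 0.1707]
tool_rot: [-3.141, 0.002, 0.015]
wrist_force: [-0.1, -0.2, -0.5]
opening: 0.173
```

>>> carry_out --moves '[0, 0, 0.02, 0, 0, 0, 0.05, 0, 0, 0, 0.08, 0, 0, 0, 0.1, 0, 0, 0, 0.1, 0]'

```text
time_s: 18.12
position: [0.6036, 0.0036, 0.0688]
tool_rot: [-3.14, 0.007, 0.015]
wrist_force: [-0.6, -0.5, -1.1]
opening: 0.174
```

```bash
python3 -c "
from h import *
im,c,s=wristcam();cv2.imwrite('pics/w14.png',im[:,:,::-1])
delta(.606,.005,.008,.02)
"
```

```text
t 18.18 pos [0.6047 0.0035 0.0703] rot [-3.141  0.004  0.015] F [0.5 0.3 0. ] open 0.17
shift [ 0.0016 -0.0014  0.0622] turn -0.0049
```

View pics/w14.png

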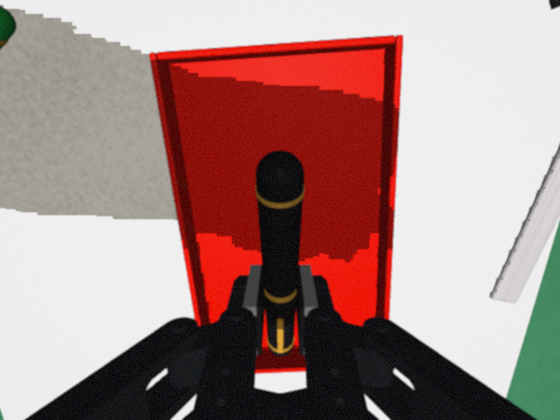

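>>> carry_out --moves '[0, 0, 0.012, 0, 0, 0, 0.024, 0, 0, 0, 0.032, 0, 0, 0, 0.038, 0, 0, 0, 0.043, 0]'

```text
time_s: 18.8
position: [0.6051, 0.0038, 0.0275]
tool_rot: [-3.14, 0.003, 0.015]
wrist_force: [-0.1, 2.2, 3.6]
opening: 0.171
```

>>> carry_out --moves '[0, 0, 0.005, 0, 0, 0, 0.01, 0, 0, 0, 0.015, 0, 0, 0, 0.0185, 0, 0, 0, 0.0185, 0]'

```text
time_s: 19.42
position: [0.6049, 0.0035, 0.0086]
tool_rot: [-3.141, 0.003, 0.015]
wrist_force: [0.2, -0.4, 1.6]
opening: 0.175
```

```bash
python3 -c "
from h import *
from workcell import viewer
im,c,s=wristcam();cv2.imwrite('pics/w15.png',im[:,:,::-1])
t=viewer.camera('scene')['color'][:,:,::-1];cv2.imwrite('pics/s15.png',cv2.resize(t[170:290,180:320],None,fx=5,fy=5,interpolation=cv2.INTER_CUBIC))
delta(.606,.005,.007,.02)
"
```

```text
t 19.52 pos [0.605  0.0035 0.0089] rot [-3.141e+00  3.000e-03  1.500e-02] F [ 0.7 -1.4  1.9] open 0.171
shift [ 0.0011 -0.0015  0.0019] turn -0.0049
```

View pics/s15.png

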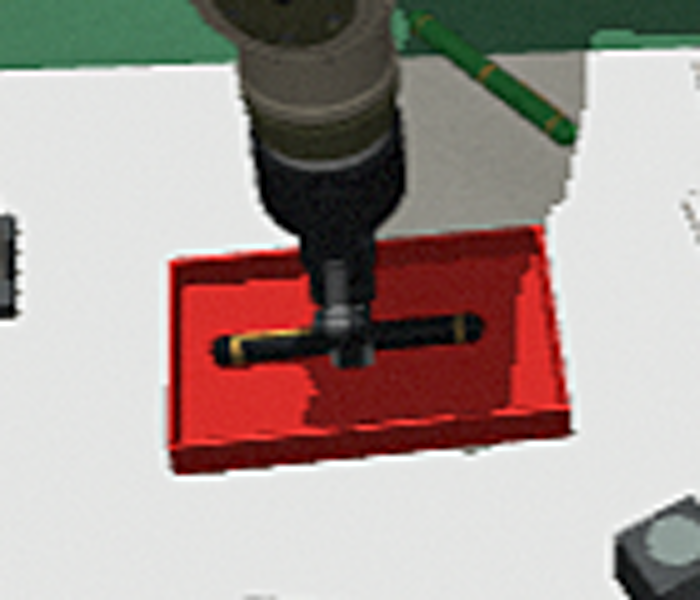

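>>> carry_out --moves '[0, 0, 0.001, 0, 0, 0, 0.002, 0, 0, 0, 0.0025, 0, 0, 0, 0.0025, 0, 0, 0, 0.0025, 0]'

```text
time_s: 20.15
position: [0.605, 0.0034, 0.0065]
tool_rot: [-3.141, 0.003, 0.015]
wrist_force: [0.2, 0.2, 3.0]
opening: 0.176
```

>>> carry_out --moves '[0, 0, 0, 0, 0, 0, 0, 0, 0, 0, 0, 0, 0, 0, 0, 0, 0, 0, 0, 0]' --fingers 150

```text
time_s: 20.78
position: [0.6049, 0.0035, 0.0064]
tool_rot: [-3.141, 0.003, 0.015]
wrist_force: [-0.8, -0.7, -0.7]
opening: 0.414
```

>>> carry_out --moves '[0, 0, -0.01, 0, 0, 0, -0.04, 0, 0, 0, -0.08, 0, 0, 0, -0.13, 0, 0, 0, -0.18, 0]'

```text
time_s: 21.4
position: [0.6053, 0.0034, 0.1887]
tool_rot: [-3.141, 0.003, 0.015]
wrist_force: [0.8, 0.3, -0.3]
opening: 0.41
```

>>> carry_out --moves '[0, -0.03, 0, 0, 0, -0.06, 0, 0, 0, -0.06, 0, 0, 0, -0.06, 0, 0, 0, -0.06, 0, 0]'

```text
time_s: 22.02
position: [0.6044, 0.0625, 0.1888]
tool_rot: [-3.141, 0.003, 0.014]
wrist_force: [0.5, -0.3, -0.0]
opening: 0.412
```

```bash
python3 look.py 16; python3 -c "
from h import *
from workcell import viewer
t=viewer.camera('scene')['color'][:,:,::-1];cv2.imwrite('pics/s17.png',cv2.resize(t[150:310,80:420],None,fx=2.3,fy=2.3,interpolation=cv2.INTER_CUBIC))
t=viewer.camera('top')['color'][:,:,::-1];cv2.imwrite('pics/t17.png',t)
"
```

```text
t 22.12 pos [0.6044 0.0626 0.1887] rot [-3.141e+00  3.000e-03  1.400e-02] F [-0.2  0.2  0.8] open 0.413
shift [-0.0615  0.3588  0.1232] turn -0.1131
```

View pics/s17.png

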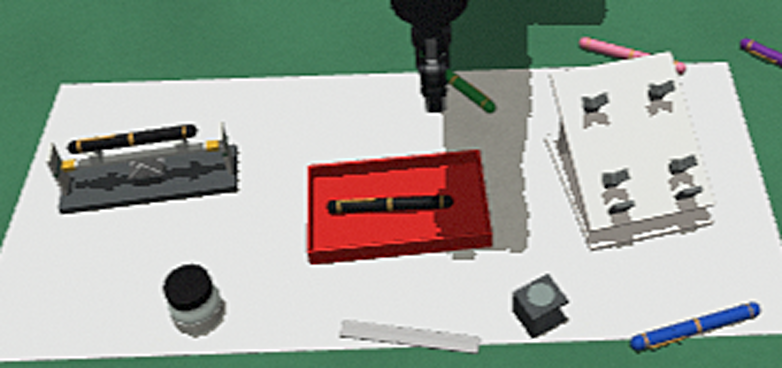

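View pics/w16.png

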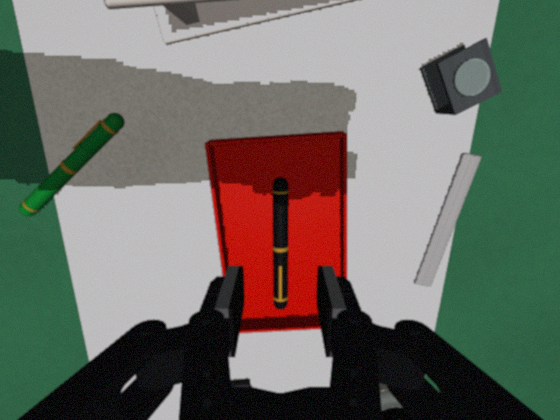

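View pics/s16.png

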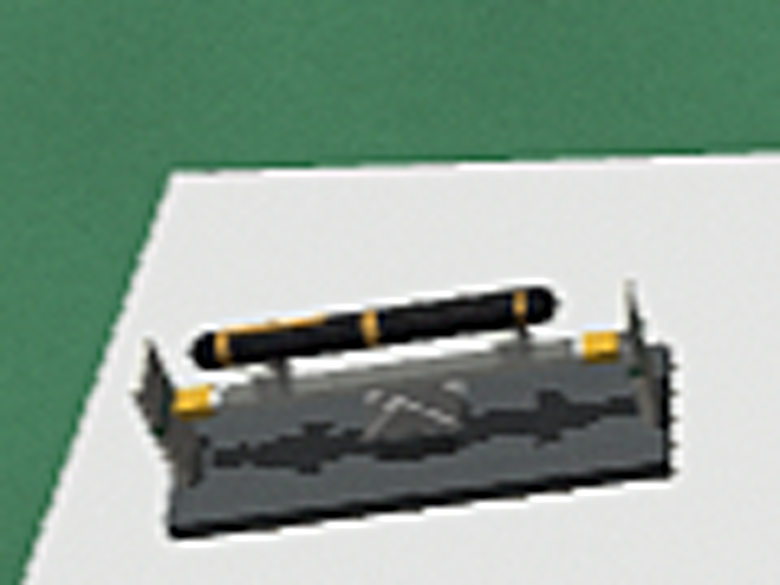

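View pics/t17.png

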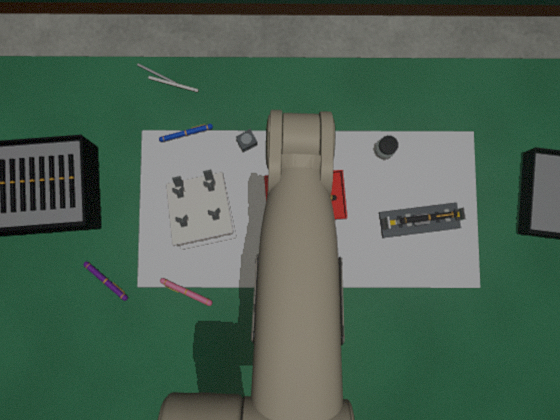

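```bash
python3 -c "
from workcell import workorder
print(workorder.hand_in())"
```

```text
the job is handed in; nothing more can be done
None
```

I laid the stand's right-hand pen (lower y) on the balance and let go. The beam settled level, so I left that pen there as the sound one. I then laid the other pen flat in the red reject tray; I never weighed it, and took it as faulty because exactly one pen is. The job was handed in at about 22 s of the 72 s allowed, and no verdict is given.

What my last checks showed:
- **Balance:** the beam was within about 0.02 rad of its empty position. The pen's centre was about 1 to 2 mm from the saddles' middle along the beam, by the scene and wrist cameras.
- **Tray:** the pen lies flat near the tray's middle, judged by eye from the scene and wrist pictures.
- **Rest of the bench:** the magnifier, ink jar, rule and coloured pens all looked unmoved, and the gripper was clear of everything.

- **Camera disagreement:** while I held the first pen, the wrist camera put its centre about 3 to 5 mm along the fingers. The scene and top cameras put it at about 1 to 2 mm. I went by the scene and top cameras.
- **Levelling:** I levelled the first pen from 28 to about 7 degrees by pressing its low end on the bench, then let the beam tilt to meet it.

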